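# Wipe nutshells off the board into its drawer

## Robot

A 6-joint arm with a two-finger parallel gripper is mounted at the origin on a cart in front of the work surface, level with it; the furniture and walls round the work are solid. World frame = base frame: x ahead of the robot, y to its left, z up, the work surface at z = 0. Lengths are in mm, angles in rad, forces in N, time in s.
With the tool pointing down it reaches from about 350 to 975 mm from the base axis. Payload 7.1 kg.
Tool frame: the origin (TCP) lies on the centre line of the jaws, within the pads' length; the fingertips stand 17 mm ahead of it and the grasp point (between the pads) lies 2 mm behind it (tip_extent is the distance from the TCP to the fingertips, in mm); z points along the fingers, y is the line along which they close (so a half turn about z gives the same grasp; the last joint's range is limited). The gripper opens to 88 mm and grips with 3 to 60 N. Pads are 20 mm wide; open, the fingers measure 115 mm over their backs; the gripper's body (75 mm by 178 mm) begins 61 mm behind the grasp point.
Start: joints at [-1.206, 0.423, 1.63, -0, 1.089, -0.019], TCP at [234.045, -579.506, 239.675] pointing down, gripper open.
Joint ranges: [-3, 3], [-0.9, 2.11], [0.09, 2.58], [-1.31, 4.45], [0.11, 2.69], [-2.54, 2.54]. Speed limits (rad/s): [2.39, 2.39, 3.01, 3.14, 3.14, 3.14].

## Interface

Orientations are given as a rotation vector (axis times angle).
In Python, from workcell import get_obs, get_image, camera_model, close_job, look_for, outline_of, pinpoint, tip_extent gives the robot as it stands.
- The arm moves only by the shell command python3 -m jog 'ROWS'. ROWS is text: rows parted by semicolons, each of 7 numbers parted by spaces: the shift along the tool's x, y, z as a fraction of full scale, then the turn, a rotation vector about the tool's x, y, z as a fraction of full scale, then the closure, from -1 (fully open) to 1 (shut). A call has 1 to 8 rows; each row is the pose to reach, as a shift and turn from the pose commanded when the call began, along the tool's axes at that moment; what a row does not reach only later rows make up. Full scale, the value 1, is 0.2 m for a shift and 30 degrees for a turn. A row lasts 1/10 s, in which the tool goes at most 50 mm and 8.59 degrees, less where a joint would pass 70% of its speed; a pose out of reach is approached as far as the arm can. A call with a number of a shift or a turn outside -1 to 1 is refused whole. A call with a gripper value outside its range is refused whole. The fingers move at their own pace and stop on an object; the grip force is fixed at half the most. Time passes only in rows, so rows that repeat a pose let the fingers close. It gives the time, the measured TCP pose, the force, the opening and the grip force at its end, in the units of the state.
- get_obs(): the state, without advancing time (a new reading comes with each control period).
- get_image(name): name is "scene" or "side" or "wrist"; returns the picture (384x512x3 uint8, red, green, blue); there is no depth.
- camera_model(name): a dict with "fx", "fy", "cx", "cy" (pixels), "dist_coeffs" ([k1, k2, p1, p2, k3] as OpenCV has them; the pictures are not rectified), "origin" and "orientation" of the camera in the world; the wrist camera has in their place "tool_from_camera" (4x4, takes a point from camera to tool coordinates, whose origin is the TCP and whose axes are the flange's). Camera axes: x right, y down, z forward; pixel columns grow to the right and rows downward; lengths in mm; the calibration is good to about 2 mm. A picture is of the moment at which its call begins: read the wrist's pose just before it. camera_model takes no time and is no camera call.
- close_job(): hands the job in; it is judged then, once.
Trained networks look in the newest picture that a camera, given by its name, has taken for a name from the list of things; names that differ only in an ending like _2 or _b are one class to them, and where a whole thing is asked for, a point or a joint stands for the part that bears it (a point fixed in the world has none). Each returns a list of dicts, best first, with "confidence" (0 to 1); they miss things now and then, are a little off and sometimes report something else, mostly with a low value. They report only what shows in the picture. A call takes as long as a camera call.
- look_for(target, camera): "xyz" ([x, y, z] in mm, in the coordinates of the camera as it stood for that picture, good to about 4 mm: the middle of the surface that is visible of it).
- outline_of(target, camera): "mask" (384x512 bool, what is visible of it).
- pinpoint(target, camera): "xyz" ([x, y, z] in mm, in the coordinates of the camera as it stood for that picture, good to about 4 mm: a listed point, or the origin of a listed thing).
The state is a dict: "t": time; "qpos": joint angles; "qvel": joint speeds; "joint_torque": joint torques, N m; "ee_pos": TCP position; "orientation": TCP orientation; "ft_force": force on the tool from outside, world axes, zero at the start; "moment": the same for the moment, N m; "width": finger opening in mm; "grasp_force": force on a finger pad.
Only numpy, scipy, OpenCV 4.12 (cv2) and the standard library are available. Lean on these libraries where they do the work, as an engineer would, in place of code of your own. Each camera call takes 0.05 s, during which the arm holds its last target. There are 200 camera calls.

## Task

Pull the drawer under the wooden board fully open. Then lift the scraper block out of its caddy, stand it by itself on its grey foot on the bare worktop, let go, and take it again from above. With its foot flat on the board, wipe all five nutshell halves off the open front edge into the drawer without touching them with the fingers; leave the drawer open, the scraper standing on its foot on the board, and the salt mill, the jar and the coffee pod undisturbed.

Things in the scene. Friction and masses are not known exactly. Their poses are not given: they have to be found in the camera images.
- station: Fixed light-wood board on a box, 180 (its x) x 150 (its y) mm. Origin: centre of the underside, on the worktop; z up. Its front (drawer side, open edge, x = -90 mm) faces its -x, roughly the robot's right. Top face 66 mm above the origin, open at front and back edges (x = -90, +90 mm); a curb 8 mm wide, 9 mm high along both sides, 134 mm apart.
- drawer (a joint): Slide of the drawer in the station, m: 0 shut, 0.10 fully open (end stop). It moves along the station's -x, with about 1.5 N friction, and stays where it is left.
- drawer_handle (a point): Middle of the drawer's steel bar handle: round bar 10 mm thick, 70 mm long along the station's y, 36 mm above the worktop, its axis 38 mm in front of the drawer's face (which stands 10 mm in front of the board's edge when shut). Moves with the drawer; axes as the station.
- drawer_in (a point): Centre of the drawer's inner floor, 12 mm above the worktop; same axes as the station. Inside 159 (x) x 120 (y) mm, walls 28 mm above the floor, the front panel 36 mm. With the drawer fully open about 90 mm of it (in x) lie uncovered in front of the board edge.
- caddy: Fixed white open-topped ceramic holder, 92 (x) x 44 (y) x 42 mm high, walls and floor 4 mm. Origin: centre of its underside; z up. The scraper starts in it on end, loose with up to 9 mm of play each way. The worktop between the caddy and the front edge of the counter (x = 0.34) is bare but for the pod; the range microwave hangs above from z = 0.51, beyond x = 0.57 at y below -0.28.
- scraper: Loose brown wood block, about 0.2 kg, grey foot along one side. Origin: centre of the end it stands on in the caddy. z along its 110 mm length; x across its height, foot sole at x = -35, rounded back at +35.5 mm; y its thickness: wood 22, foot (x -35 to -21) 26 mm. In the caddy z is up and the foot faces the robot. On its foot x is up; tilted over 33 degrees foot-down it falls onto it.
- scraper_foot (a point): Centre of the sole of the scraper's foot (110 x 26 mm); same axes as the scraper.
- salt_mill: Salt mill, 44 mm across, 90 mm high; origin at the centre of its underside. A bystander.
- jar: Jar with a lid, 58 x 62 x 86 mm; origin at the centre of its underside. A bystander.
- pod: White single-serve coffee pod, 51 mm across, 45 mm high; origin at the centre of its underside. A bystander.
- shell1: Loose half nutshell, dome up at first, 29 x 23 x 11 mm, 12 g, on the board. Origin: centre of its flat side; z towards the dome.
- shell2: Loose half nutshell, dome up at first, 29 x 23 x 11 mm, 12 g, on the board. Origin: centre of its flat side; z towards the dome.
- shell3: Loose half nutshell, dome up at first, 29 x 23 x 11 mm, 12 g, on the board. Origin: centre of its flat side; z towards the dome.
- shell4: Loose half nutshell, dome up at first, 29 x 23 x 11 mm, 12 g, on the board. Origin: centre of its flat side; z towards the dome.
- shell5: Loose half nutshell, dome up at first, 29 x 23 x 11 mm, 12 g, on the board. Origin: centre of its flat side; z towards the dome.

How it is judged:
By the outcome, as a careful person would: the job done as asked, in the order asked, and still so for the second after the job is handed in, with the robot touching nothing.
It also fails if it takes over 70 s, if anything falls off the work surface, if the arm or the gripper's body presses on something with over 40 N, if the wrist force passes 120 N, or if a joint passes its speed limit or range.

## Working session

There is one attempt and no reset: what is moved stays moved. The work goes in short steps, Python scripts to look and compute and a shell command to move; the robot and the scene stay as the last step left them, time stands still between calls to the robot, and variables do not carry over. Pictures are saved under pics/ and viewed, at most 10 in all, crops included, and the job is handed in when it is done.

```bash
mkdir -p pics; ls
cat > h.py <<'E'
import numpy as np, cv2
from scipy.spatial.transform import Rotation as R
from workcell import *
def cam_T(name, obs=None):
    m=camera_model(name)
    T=np.eye(4)
    if 'tool_from_camera' in m:
        o=obs or get_obs()
        T[:3,:3]=R.from_rotvec(o['orientation']).as_matrix(); T[:3,3]=o['ee_pos']
        return T@np.array(m['tool_from_camera'])
    q=np.array(m['orientation'],float)
    T[:3,:3]=q if q.shape==(3,3) else R.from_rotvec(q).as_matrix() if q.size==3 else R.from_quat(q).as_matrix()
    T[:3,3]=m['origin']; return T
def w(T,p): return (T[:3,:3]@np.array(p)+T[:3,3]).round(1)
def save(name,fn,img=None):
    im=get_image(name) if img is None else img
    cv2.imwrite('pics/'+fn,im[:,:,::-1]); return im
def ray(name,px,T):
    m=camera_model(name);K=np.array([[m['fx'],0,m['cx']],[0,m['fy'],m['cy']],[0,0,1]])
    u=cv2.undistortPoints(np.array([[px]],float),K,np.array(m['dist_coeffs'],float))[0,0]
    return T[:3,3],T[:3,:3]@np.array([u[0],u[1],1.])
def at_z(name,px,z,T):
    o,d=ray(name,px,T); return (o+d*(z-o[2])/d[2]).round(1)
def proj(name,P,T):
    m=camera_model(name);K=np.array([[m['fx'],0,m['cx']],[0,m['fy'],m['cy']],[0,0,1]])
    Ti=np.linalg.inv(T)
    return cv2.projectPoints(np.array(P,float).reshape(-1,3),cv2.Rodrigues(Ti[:3,:3])[0],Ti[:3,3],K,np.array(m['dist_coeffs'],float))[0][:,0].round(1)
def find(names,cam,fn=look_for,n=1):
    T=cam_T(cam)
    for k in names:
        for d in fn(k,cam)[:n]: print(cam,fn.__name__,k,round(d['confidence'],2),w(T,d['xyz']))
def toloc(P,yaw=None):
    """world point -> rows shift fractions"""
    o=get_obs();return (R.from_rotvec(o['orientation']).inv().apply(np.array(P)-o['ee_pos'])/200).round(4)
E
python3 - <<'E'
from h import *
print(camera_model('scene')); o=get_obs(); print(o, R.from_rotvec(o['orientation']).as_matrix().round(3)); print(tip_extent)
a=save('scene','a.png'); b=save('side','b.png')
N=['station','drawer_handle','drawer_in','caddy','scraper','scraper_foot','salt_mill','jar','pod','shell1']
for c in ['scene','side']:
    find(N,c,pinpoint)
E
```

```text
pics
{'fx': 348.3820466429389, 'fy': 348.3820466429389, 'cx': 254.67145414586912, 'cy': 191.10808462785184, 'dist_coeffs': array([-0.03605895,  0.        ,  0.        ,  0.        ,  0.        ]), 'origin': array([ -38.05850632, -393.68991551,  603.51070661]), 'orientation': array([-2.04208841,  1.02892055, -0.49652235])}
{'t': 0.0, 'qpos': array([-1.20600983e+00,  4.23874717e-01,  1.63073434e+00,  1.68178313e-05,
        1.08857917e+00, -1.90219612e-02]), 'qvel': array([-0.00074706,  0.00048071,  0.00043145,  0.00020488, -0.00161143,
       -0.00247308]), 'joint_torque': array([ 7.22600325e-04, -5.44613349e+01, -2.73672652e+01,  6.42961822e-02,
        2.26618617e-02, -1.27658282e-04]), 'ee_pos': array([ 233.85094301, -579.00285881,  238.86310391]), 'orientation': array([-3.08237874e+00, -5.98878968e-01,  4.07894364e-04]), 'ft_force': array([-0.44026506,  0.26769806, -0.29220179]), 'moment': array([ 0.02322312,  0.05501131, -0.01618341]), 'grasp_force': 0.0, 'width': 87.68275635973384} [[ 0.927  0.374 -0.001]
 [ 0.374 -0.927  0.001]
 [ 0.    -0.002 -1.   ]]
17.0
scene call station 0
[... 250 characters left out ...]
aper_foot 0.95 [ 518.  -144.1   56.8]
scene call salt_mill 0.69 [ 6.281e+02 -1.010e+01 -1.000e-01]
scene call jar 0.64 [ 6.162e+02 -2.453e+02  1.000e-01]
scene call pod 0.88 [ 386.1 -246.5    2.5]
scene call shell1 0.59 [482.5 196.5  65. ]
side call station 0.68 [515.7 248.9  -5.2]
side call drawer_handle 0.61 [536.7  91.4  34.1]
side call drawer_in 0.84 [517.5 217.9  13. ]
side call caddy 0.93 [ 554.6 -138.4    1.3]
side call scraper 0.81 [ 5.541e+02 -1.406e+02  3.000e-01]
side call scraper_foot 0.62 [ 519.6 -147.1   55.9]
side call salt_mill 0.63 [631.1 -14.2  -5.6]
side call jar 0.86 [ 622.7 -249.5    1.3]
side call pod 0.94 [ 395.3 -247.2    2.6]
side call shell1 0.58 [522.7 201.1  65.3]
```

View pics/a.png

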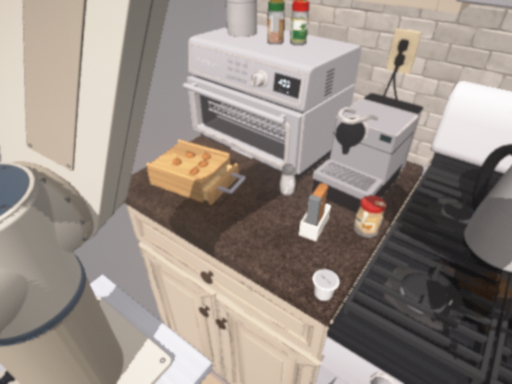

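View pics/b.png

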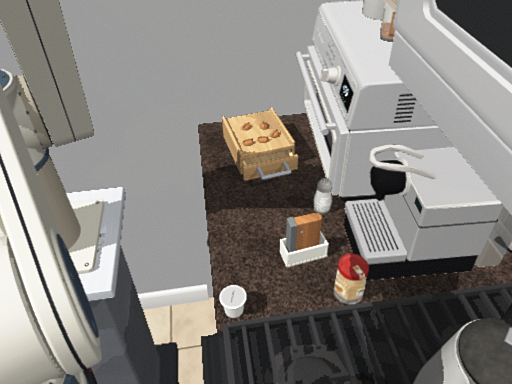

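Scene view: the station is at about (190,170), the handle (232,184), the mill (288,180), the scraper in its caddy (317,210), the pod (325,284) and the jar (370,215). The side view agrees, with the board at (260,140) and the scraper at (303,235). The networks' points fit both pictures. I'll turn to the drawer's yaw and move over there.

```bash
cat >> h.py <<'E'
def plan(P,M=None):
    """fractions of shift (200 mm) & turn (30deg) to world TCP P with rotation matrix M"""
    o=get_obs();A=R.from_rotvec(o['orientation'])
    s=A.inv().apply(np.array(P,float)-o['ee_pos'])/200
    t=np.zeros(3) if M is None else (A.inv()*R.from_matrix(M)).as_rotvec(degrees=True)/30
    n=int(np.ceil(max(abs(s).max(),abs(t).max(),1e-9)))
    print('total',s.round(3),t.round(3),'calls',n); return s,t
def down(yaw_y,tilt=0):
    """tool down with tool y at world angle yaw_y (deg)"""
    a=np.radians(yaw_y);y=np.array([np.cos(a),np.sin(a),0]);z=np.array([0,0,-1.])
    M=np.column_stack([np.cross(y,z),y,z]); return M@R.from_euler('y',tilt,degrees=True).as_matrix()
E
python3 - <<'E'
from h import *
print(camera_model('wrist')['tool_from_camera'].round(3))
A=down(-82)
plan([530,60,330],A)
E
```

```text
[[   0.      -0.968   -0.249   67.75 ]
 [   1.       0.       0.       0.151]
 [  -0.      -0.249    0.968 -145.27 ]
 [   0.       0.       0.       1.   ]]
total [ 2.57  -2.411 -0.452] [0.    0.    0.466] calls 3
```

```bash
python3 -m jog '.86 -.8 -.15 0 0 0 -1; .86 -.8 -.15 0 0 0 -1; .86 -.8 -.15 0 0 0 -1; .86 -.8 -.15 0 0 0 -1; .86 -.8 -.15 0 0 0 -1;.86 -.8 -.15 0 0 0 -1' && python3 -m jog '.86 -.8 -.15 0 0 0 -1; .86 -.8 -.15 0 0 0 -1; .86 -.8 -.15 0 0 0 -1; .86 -.8 -.15 0 0 0 -1; .86 -.8 -.15 0 0 0 -1;.86 -.8 -.15 0 0 0 -1'
python3 - <<'E'
from h import *
A=down(-82)
plan([520,80,350],A); print(get_obs()['qpos'].round(3))
E
```

```text
t: 1.7
ee_pos: [334.9, -363.5, 270.4]
orientation: [-3.083, -0.605, -0.001]
ft_force: [0.9, -0.1, 0.1]
width: 87.9
grasp_force: 0.0
t: 2.3
ee_pos: [435.0, -151.7, 300.5]
orientation: [3.082, 0.605, 0.003]
ft_force: [-0.7, -0.2, 0.5]
width: 87.9
grasp_force: 0.0
total [ 0.832 -0.911 -0.247] [ 0.001 -0.004  0.474] calls 1
[-3.620e-01  1.000e-01  1.918e+00  1.000e-03  1.122e+00  8.210e-01]
```

```bash
python3 -m jog '.83 -.91 -.25 0 0 .47 -1; .83 -.91 -.25 0 0 .47 -1; .83 -.91 -.25 0 0 .47 -1; .83 -.91 -.25 0 0 .47 -1; .83 -.91 -.25 0 0 .47 -1;.83 -.91 -.25 0 0 .47 -1;.83 -.91 -.25 0 0 .47 -1'
python3 - <<'E'
from h import *
print(get_obs()['qpos'].round(3))
save('wrist','c.png')
find(['station','drawer_handle','drawer_in','salt_mill'],'wrist',pinpoint)
find(['shell1'],'wrist',pinpoint,8)
E
```

```text
t: 3.0
ee_pos: [519.6, 77.0, 349.5]
orientation: [3.133, 0.219, -0.0]
ft_force: [-0.6, -0.1, -0.7]
width: 88.1
grasp_force: 0.0
[ 1.250e-01  1.590e-01  1.732e+00 -1.000e-03  1.250e+00  1.556e+00]
wrist call station 0.7 [507.5 247.8   2.5]
wrist call drawer_handle 0.94 [536.8  91.3  34.5]
wrist call drawer_in 0.28 [ 555.1 -141.5    0. ]
wrist call salt_mill 0.95 [632.   -9.4   0.9]
wrist call shell1 0.94 [554.1 218.5  64.8]
wrist call shell1 0.76 [529.8 262.5  68.3]
wrist call shell1 0.68 [521.9 205.7  65.4]
wrist call shell1 0.68 [484.9 191.6  68.8]
wrist call shell1 0.56 [485.5 267.5  71. ]
```

View pics/c.png

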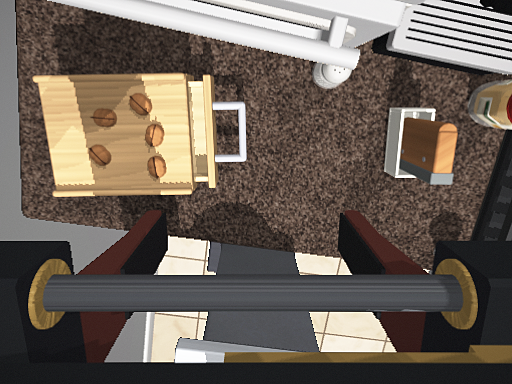

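The wrist view shows the board at (115,132) with five shells at (103,118), (140,103), (154,134), (100,155) and (156,167). The steel bar handle runs (245,102)-(245,162), the mill is at (332,70), the scraper at (430,150) and the oven door bar is along the top.

Run:
```python
from h import *
T=cam_T('wrist')
b=[at_z('wrist',p,36,T) for p in [(244,104),(244,161)]]; print('bar',b)
for p in [(193,74),(193,192),(38,79),(55,193)]: print('curb top',p,at_z('wrist',p,75,T))
for p in [(205,77),(214,76),(209,187)]: print('panel top',p,at_z('wrist',p,48,T))
for p in [(350,55),(150,25)]: print('oven bar',[at_z('wrist',p,z,T) for z in (100,200)])
for p in [(386,107),(386,176)]:print('caddy',at_z('wrist',p,42,T))
for p in [(432,180),(453,180),(440,122),(404,133),(408,176)]:print('scr top',at_z('wrist',p,114,T))
```

```text
bar [array([571.2,  93.6,  36. ]), array([495.6,  83.7,  36. ])]
curb top (193, 74) [598.5 156.8  75. ]
curb top (193, 192) [454.2 143.5  75. ]
curb top (38, 79) [567.9 337.3  75. ]
curb top (55, 193) [429.  318.7  75. ]
panel top (205, 77) [597.8 146.2  48. ]
panel top (214, 76) [600.5 135.1  48. ]
panel top (209, 187) [455.7 126.4  48. ]
oven bar [array([640.7, -15.8, 100. ]), array([626.8,   9.6, 200. ])]
oven bar [array([641.3, 202.6, 100. ]), array([627.3, 172.6, 200. ])]
caddy [592.6 -90.1  42. ]
caddy [ 502.3 -111.6   42. ]
scr top [ 518.1 -134.   114. ]
scr top [ 521.4 -157.9  114. ]
scr top [ 583.6 -125.1  114. ]
scr top [566.5 -88.8 114. ]
scr top [ 519.  -105.4  114. ]
```

Run:
```python
from h import *
plan([523,89.5,100],down(-82.3))
```

```text
total [ 0.032 -0.067  1.247] [0.    0.001 0.002] calls 2
```

```bash
python3 -m jog '.032 -.067 .9 0 0 0 .23;.032 -.067 .9 0 0 0 .23;.032 -.067 .9 0 0 0 .23;.032 -.067 .9 0 0 0 .23;.032 -.067 .9 0 0 0 .23;.032 -.067 .9 0 0 0 .23'
python3 - <<'E'
from h import *
print(get_obs()['qpos'].round(3))
im=save('wrist','d.png')
find(['drawer_handle'],'wrist',pinpoint)
plan([523,89.5,34],down(-82.3))
E
```

```text
t: 3.9
ee_pos: [523.7, 90.5, 170.1]
orientation: [3.134, 0.215, -0.001]
ft_force: [0.7, -0.4, 0.7]
width: 43.2
grasp_force: 0.0
[ 0.149  0.384  1.888 -0.     0.871  1.583]
wrist call drawer_handle 0.82 [537.3  91.   33.1]
total [-0.013  0.005  0.689] [ 0.    -0.006  0.005] calls 1
```

View pics/d.png

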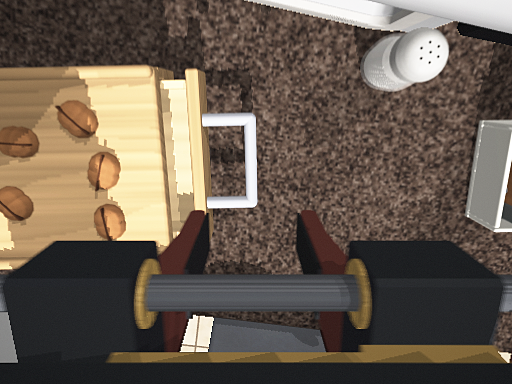

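The handle bar runs (251,117)-(251,205) and lies midway between the fingertips at (203,213) and (303,213), so it is aligned. I'll descend, grip and check.

```bash
python3 -m jog '-.01 .005 .2 0 0 0 .25;-.01 .005 .4 0 0 0 .25;-.01 .005 .55 0 0 0 .25;-.01 .005 .68 0 0 0 .25;-.01 .005 .68 0 0 0 .25;-.01 .005 .68 0 0 0 .8;-.01 .005 .68 0 0 0 .8;-.01 .005 .68 0 0 0 .8'
python3 - <<'E'
from h import *
p=get_obs()['ee_pos']; print(p, get_obs()['qpos'].round(3))
d=np.array([.134,-.991,0]); plan(p+83*d)
E
```

```text
t: 4.8
ee_pos: [523.0, 90.1, 35.6]
orientation: [-3.134, -0.216, -0.005]
ft_force: [-0.9, 1.8, 0.2]
width: 12.4
grasp_force: 0.6
[523.04765663  90.05687449  35.59264888] [0.148 0.611 1.938 0.    0.589 1.581]
total [-0.001  0.415 -0.   ] [0. 0. 0.] calls 1
```

Now the pull along tool +y, gently towards the end stop.

```bash
python3 -m jog '0 0 0 0 0 0 1;0 .06 0 0 0 0 1;0 .14 0 0 0 0 1;0 .22 0 0 0 0 1;0 .3 0 0 0 0 1;0 .36 0 0 0 0 1;0 .4 0 0 0 0 1;0 .4 0 0 0 0 1' && python3 -c "
from h import *
o=get_obs();print(o['ee_pos'],o['ft_force'],o['width'],o['grasp_force'])"
```

```text
t: 5.6
ee_pos: [535.5, 10.6, 35.4]
orientation: [-3.134, -0.214, -0.009]
ft_force: [4.6, 2.6, 6.7]
width: 9.1
grasp_force: 29.9
[535.54894734  10.57989561  35.40679182] [4.64371353 2.55217878 6.69832115] 9.081276758665432 29.855457544326782
```

```bash
python3 -m jog '0 .01 0 0 0 0 1;0 .02 0 0 0 0 1;0 .03 0 0 0 0 1;0 .04 0 0 0 0 1;0 .04 0 0 0 0 1'
```

```text
t: 6.1
ee_pos: [535.5, 9.9, 35.3]
orientation: [-3.126, -0.21, -0.007]
ft_force: [2.2, 54.8, 8.0]
width: 9.3
grasp_force: 29.9
```

The end stop is reached. I'll unload, release and rise.

```bash
python3 -m jog '0 -.035 0 0 0 0 1;0 -.035 0 0 0 0 .25;0 -.035 0 0 0 0 .25;0 -.035 0 0 0 0 .25;0 -.035 0 0 0 0 .25;0 -.035 -.15 0 0 0 .25;0 -.035 -.4 0 0 0 .25;0 -.035 -.65 0 0 0 .25' && python3 -m jog '0 0 -.25 0 0 0 -1;0 .3 -.6 0 0 0 -1;0 .6 -.6 0 0 0 -1;0 .6 -.6 0 0 0 -1;0 .6 -.6 0 0 0 -1;0 .6 -.6 0 0 0 -1'
python3 - <<'E'
from h import *
print(get_obs()['qpos'].round(3))
save('wrist','e.png')
find(['drawer_handle','drawer_in','station','caddy','scraper','scraper_foot'],'wrist',pinpoint)
find(['scraper'],'wrist',look_for)
E
```

```text
t: 6.9
ee_pos: [531.6, 9.0, 164.2]
orientation: [-3.134, -0.215, 0.005]
ft_force: [1.3, -0.0, -0.1]
width: 33.0
grasp_force: 0.0
t: 7.5
ee_pos: [548.7, -110.2, 283.5]
orientation: [-3.134, -0.212, 0.001]
ft_force: [-0.3, 0.2, -1.4]
width: 77.7
grasp_force: 0.0
[-0.22   0.278  1.735  0.     1.129  1.216]
wrist call drawer_handle 0.86 [549.5  10.1  35.5]
wrist call drawer_in 0.64 [528.4 141.    9.4]
wrist call caddy 0.67 [ 554.1 -135.9   -1.8]
wrist call scraper 0.86 [ 551.  -138.5    1.5]
wrist call scraper 0.78 [ 551.3 -131.9  111.7]
```

View pics/e.png

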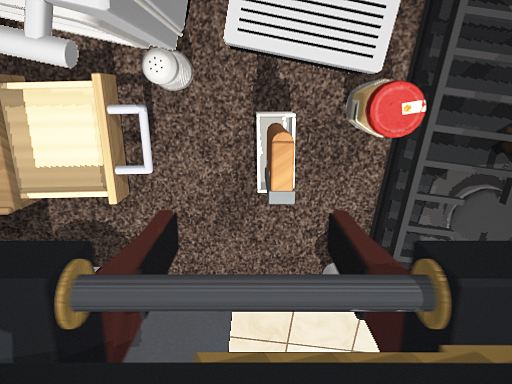

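The drawer stands fully open (inside at (60,125), handle bar at x=150). The scraper's top spans (272-294, 137-203), with its grey foot at (282,197), inside the caddy at (257-296, 113-193).

```bash
python3 - <<'E'
from h import *
T=cam_T('wrist')
m=outline_of('scraper','wrist')
if m:
    M=m[0]['mask'].astype(np.uint8); print(m[0]['confidence'],M.sum()); ys,xs=np.nonzero(M)
    for y in range(ys.min(),ys.max()+1,6): r=np.nonzero(M[y])[0]; print(y,[at_z('wrist',(x,y),114,T)[:2] for x in(r.min()-.5,r.max()+.5)], r.min(),r.max())
print('camera',T[:3,3])
for c in ['scene','side']:
    get_image(c); find(['caddy','scraper','scraper_foot'],c,pinpoint)
E
python3 - <<'E'
import cv2
a=cv2.imread('pics/e.png')[100:215,235:320]
cv2.imwrite('pics/e2.png',cv2.resize(a,None,fx=5,fy=5,interpolation=cv2.INTER_CUBIC))
E
```

```text
0.79 2054
124 [array([ 592.2, -121.1]), array([ 593.1, -127.5])] 273 279
130 [array([ 586.3, -118.3]), array([ 588.6, -134.7])] 269 286
136 [array([ 580.7, -118.2]), array([ 583.8, -140.2])] 268 291
142 [array([ 575.2, -119. ]), array([ 578.5, -142.9])] 268 293
148 [array([ 569.6, -119.9]), array([ 573. , -143.9])] 268 293
154 [array([ 563.9, -119.8]), array([ 567.4, -144.8])] 267 293
160 [array([ 558.3, -120.6]), array([ 561.8, -145.8])] 267 293
166 [array([ 552.6, -121.5]), array([ 556.1, -146.8])] 267 293
172 [array([ 546.6, -120.5]), array([ 550.4, -147.7])] 265 293
178 [array([ 540.8, -121.4]), array([ 544.6, -148.7])] 265 293
184 [array([ 535. , -123.2]), array([ 538.8, -149.7])] 266 293
190 [array([ 529.3, -125. ]), array([ 533. , -151.7])] 267 294
196 [array([ 523.4, -126.9]), array([ 527.2, -153.7])] 268 295
202 [array([ 517.7, -129.7]), array([ 521. , -153.7])] 270 294
camera [616.34868628 -99.29984333 428.50196549]
scene call caddy 0.73 [ 551.5 -140.5    1.5]
scene call scraper 0.55 [ 548.9 -137.3    4.7]
scene call scraper_foot 0.88 [ 518.2 -142.6   55.7]
side call caddy 0.73 [ 518.4 -147.9   58.4]
side call scraper 0.79 [ 552.8 -137.1    1.4]
side call scraper_foot 0.76 [ 517.2 -147.3   54.6]
```

View pics/e2.png

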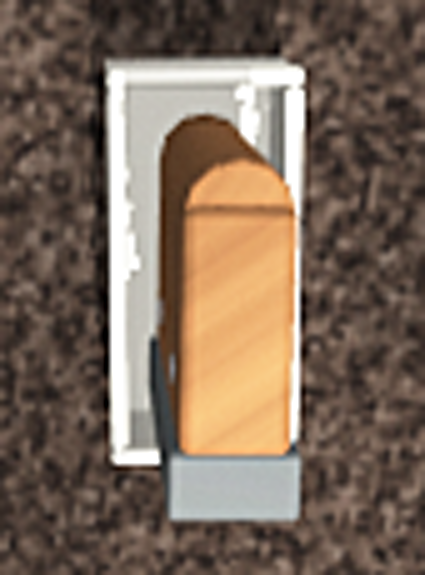

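The zoomed crop shows the scraper's top face: wood from x 271.8 to 293.8, back tip at (283,131.6), and the foot's outer edge (268.8-294.8, 204) in full-picture pixels.

Run:
```python
from h import *
T=cam_T('wrist')
for z in (110,114,118):
    P={k:at_z('wrist',p,z,T)[:2] for k,p in dict(back=(283,131.6),wl1=(271.8,145),wr1=(293.8,145),wl2=(271.3,189),wr2=(293.3,189),fl=(268.8,204),fr=(294.8,204)).items()}
    f=(P['fl']+P['fr'])/2; d=P['back']-f
    print(z,P,'len',np.hypot(*d),'yaw',np.degrees(np.arctan2(d[1],d[0])),'wood',np.linalg.norm(P['wl1']-P['wr1']),'mid',(f+d/2), (P['wl1']+P['wr1'])/2,(P['wl2']+P['wr2'])/2)
plan([0,0,0]);
```

```text
110 {'back': array([ 586.5, -133.1]), 'wl1': array([ 572.6, -124.6]), 'wr1': array([ 575.5, -145.2]), 'wl2': array([ 529.9, -130.7]), 'wr2': array([ 532.9, -151.9]), 'fl': array([ 514.4, -130.6]), 'fr': array([ 517.9, -155.9])} len 71.07844258282537 yaw 8.209901438370707 wood 20.803124765284654 mid [ 551.325 -138.175] [ 574.05 -134.9 ] [ 531.4 -141.3]
114 {'back': array([ 586.8, -132.7]), 'wl1': array([ 573.2, -124.3]), 'wr1': array([ 576. , -144.6]), 'wl2': array([ 531. , -130.3]), 'wr2': array([ 533.9, -151.3]), 'fl': array([ 515.7, -130.2]), 'fr': array([ 519.2, -155.2])} len 70.0672712469951 yaw 8.205270858175796 wood 20.492193635626215 mid [ 552.125 -137.7  ] [ 574.6  -134.45] [ 532.45 -140.8 ]
118 {'back': array([ 587.2, -132.3]), 'wl1': array([ 573.7, -124. ]), 'wr1': array([ 576.5, -144.1]), 'wl2': array([ 532.1, -129.9]), 'wr2': array([ 535. , -150.6]), 'fl': array([ 517. , -129.8]), 'fr': array([ 520.4, -154.5])} len 69.20456993580699 yaw 8.182790805189274 wood 20.294087809014712 mid [ 552.95  -137.225] [ 575.1  -134.05] [ 533.55 -140.25]
total [-2.645 -0.918  1.418] [0. 0. 0.] calls 3
```

```bash
cat > kin.py <<'E'
import numpy as np
from scipy.optimize import least_squares
from scipy.spatial.transform import Rotation as R
S=[([-1.206,.4239,1.6307,0,1.0886,-.019],(233.9,-579,238.9)),([-.362,.1,1.918,0,1.122,.821],(435,-151.7,300.5)),([.125,.159,1.732,0,1.25,1.556],(519.6,77,349.5)),([.149,.384,1.888,0,.871,1.583],(523.7,90.5,170.1)),([.148,.611,1.938,0,.589,1.581],(523,90,35.6)),([-.22,.278,1.735,0,1.129,1.216],(548.7,-110.2,283.5))]
A=[];b=[]
for q,p in S:
    r=np.hypot(p[0],p[1]);s=q[1]+q[2]
    A.append([1,0,np.sin(q[1]),np.sin(s),np.cos(s)]);b.append(r)
    A.append([0,1,np.cos(q[1]),np.cos(s),-np.sin(s)]);b.append(p[2])
x,res,rk,sv=np.linalg.lstsq(np.array(A),np.array(b),rcond=None)
if __name__=='__main__': print(x.round(1),(np.array(A)@x-b).round(1),sv)
E
python3 kin.py
```

```text
[  1.4  19.7 559.9 483.1  74.8] [ 0.1  0.1 -0.1 -0.1 -0.2 -0.1  0.6 -0.2 -0.3  0.1  0.   0.2] [4.22161168 3.44369978 0.38488525 0.37540885 0.17279523]
```

```bash
cat >> kin.py <<'E'
def fk(q,Lt=300):
    a,d,L2,L3,e=x; s=q[1]+q[2]
    r=a+L2*np.sin(q[1])+L3*np.sin(s)+e*np.cos(s); z=d+Lt+L2*np.cos(q[1])+L3*np.cos(s)-e*np.sin(s)
    M=(R.from_euler('z',q[0])*R.from_euler('y',s)*R.from_euler('z',q[3])*R.from_euler('y',q[4])*R.from_euler('z',q[5]-np.pi/2)).as_matrix()
    return np.array([r*np.cos(q[0]),r*np.sin(q[0]),z])+Lt*M[:,2],M
lo=[-3,-.9,.09,-1.31,.11,-2.54];hi=[3,2.11,2.58,4.45,2.69,2.54]
def ik(P,M,q0,Lt=300):
    f=lambda q:np.r_[(fk(q,Lt)[0]-P)/100,(R.from_matrix(M).inv()*R.from_matrix(fk(q,Lt)[1])).as_rotvec()]
    s=least_squares(f,np.clip(q0,np.array(lo)+1e-3,np.array(hi)-1e-3),bounds=(lo,hi)); return s.x,s.cost
E
python3 - <<'E'
from kin import *; from h import down
for Lt in (250,320):
  for name,yaw,P in (('toolto+y',0,(400,0,60)),('tool to -y',180,(400,-100,60)),('fwd',-90,(480,-60,60))):
    q=np.array([0,.3,1.9,0,.9,0])
    for t in (0,20,40,50,60,75):
      for sg in (-1,):
        M=down(yaw,sg*t); q,c=ik(np.array(P,float)+[0,0,t*0],M,q,Lt)
        print(Lt,name,t,M[:,2].round(2),q.round(2),round(c,5))
E
```

```text
250 toolto+y 0 [ 0.  0. -1.] [ 0.    0.54  2.06 -0.    0.85  0.  ] 4.9348
250 toolto+y 20 [ 0.   -0.34 -0.94] [ 0.21  0.49  2.2  -0.62  0.62 -2.39] 0.0
250 toolto+y 40 [ 0.   -0.64 -0.77] [ 0.38  0.61  2.15 -0.87  0.9  -2.02] 0.0
250 toolto+y 50 [ 0.   -0.77 -0.64] [ 0.45  0.69  2.12 -0.92  1.05 -1.92] 0.0
250 toolto+y 60 [ 0.   -0.87 -0.5 ] [ 0.5   0.77  2.09 -0.96  1.2  -1.84] 0.0
250 toolto+y 75 [ 0.   -0.97 -0.26] [ 0.54  0.91  2.03 -0.99  1.42 -1.75] 0.0
250 tool to -y 0 [ 0.  0. -1.] [-0.24  0.46  2.19 -0.    0.49 -0.24] 0.0
250 tool to -y 20 [ 0.    0.34 -0.94] [-0.43  0.52  2.13  0.5   0.71 -0.85] 0.0
250 tool to -y 40 [ 0.    0.64 -0.77] [-0.58  0.64  2.05  0.69  1.   -1.12] 0.0
250 tool to -y 50 [ 0.    0.77 -0.64] [-0.63  0.71  2.01  0.74  1.15 -1.21] 0.0
250 tool to -y 60 [ 0.    0.87 -0.5 ] [-0.67  0.8   1.97  0.78  1.3  -1.27] 0.0
250 tool to -y 75 [ 0.    0.97 -0.26] [-0.71  0.92  1.9   0.83  1.52 -1.33] 0.0
250 fwd 0 [ 0.  0. -1.] [-0.12  0.52  2.04  0.    0.58 -1.7 ] 0.0
250 fwd 20 [-0.34 -0.   -0.94] [-0.11  0.63  1.85 -0.04  1.01 -1.65] 0.0
250 fwd 40 [-0.64 -0.   
[... 935 characters left out ...]
  2.    0.64  1.03 -1.15] 0.0
320 tool to -y 50 [ 0.    0.77 -0.64] [-0.71  0.78  1.93  0.68  1.18 -1.23] 0.0
320 tool to -y 60 [ 0.    0.87 -0.5 ] [-0.76  0.88  1.87  0.71  1.33 -1.28] 0.0
320 tool to -y 75 [ 0.    0.97 -0.26] [-0.8   1.04  1.77  0.74  1.55 -1.34] 0.0
320 fwd 0 [ 0.  0. -1.] [-0.12  0.52  2.04  0.    0.58 -1.7 ] 0.0
320 fwd 20 [-0.34 -0.   -0.94] [-0.1   0.66  1.8  -0.04  1.03 -1.65] 0.0
320 fwd 40 [-0.64 -0.   -0.77] [-0.09  0.84  1.56 -0.06  1.43 -1.63] 0.0
320 fwd 50 [-0.77 -0.   -0.64] [-0.08  0.94  1.45 -0.06  1.62 -1.63] 0.0
320 fwd 60 [-0.87 -0.   -0.5 ] [-0.08  1.04  1.35 -0.07  1.8  -1.63] 0.0
320 fwd 75 [-0.97 -0.   -0.26] [-0.08  1.19  1.21 -0.08  2.05 -1.63] 0.0
```

```bash
sed -i 's#q\[5\]-np.pi/2#q[5]+np.pi/2#' kin.py
python3 - <<'E'
from h import *
plan([556,-137.2,80],down(-81.8))
E
```

```text
total [0.015 0.143 1.018] [-0.    0.   -0.01] calls 2
```

```bash
python3 -m jog '.015 .143 .2 0 0 0 -1;.015 .143 .4 0 0 0 -1;.015 .143 .6 0 0 0 -1;.015 .143 .75 0 0 0 -1;.015 .143 .9 0 0 0 -1;.015 .143 1 0 0 0 -1;.015 .143 1 0 0 0 -1;.015 .143 1 0 0 0 .3' && python3 -m jog '0 0 .01 0 0 0 .5;0 0 .01 0 0 0 1;0 0 .01 0 0 0 1;0 0 .01 0 0 0 1;0 0 .01 0 0 0 1;0 0 .01 0 0 0 1;0 0 .01 0 0 0 1'
```

```text
t: 9.15
ee_pos: [556.3, -137.3, 83.9]
orientation: [-3.134, -0.216, 0.0]
ft_force: [1.2, -0.9, 0.5]
width: 82.9
grasp_force: 0.0
t: 9.85
ee_pos: [556.1, -137.2, 81.7]
orientation: [3.134, 0.216, 0.0]
ft_force: [-0.1, 1.3, 0.3]
width: 27.1
grasp_force: 0.0
```

```bash
python3 -m jog '0 0 0 0 0 0 1;0 0 0 0 0 0 1;0 0 0 0 0 0 1;0 0 -.05 0 0 0 1;0 0 -.15 0 0 0 1;0 0 -.3 0 0 0 1;0 0 -.5 0 0 0 1;0 0 -.7 0 0 0 1'
python3 - <<'E'
from h import *
plan([400,-60,220],down(0))
E
```

```text
t: 10.65
ee_pos: [555.5, -137.0, 223.2]
orientation: [-3.134, -0.216, 0.002]
ft_force: [0.8, -0.9, -0.6]
width: 21.8
grasp_force: 30.0
total [-0.717 -0.488  0.017] [-2.000e-03  1.000e-03 -2.737e+00] calls 3
```

```bash
python3 -m jog '-.72 -.49 .02 0 0 -.91 1;-.72 -.49 .02 0 0 -.91 1;-.72 -.49 .02 0 0 -.91 1;-.72 -.49 .02 0 0 -.91 1;-.72 -.49 .02 0 0 -.91 1' && python3 -m jog '0 0 0 0 0 -.91 1;0 0 0 0 0 -.91 1;0 0 0 0 0 -.91 1;0 0 0 0 0 -.91 1' && python3 -m jog '0 0 0 0 0 -.91 1;0 0 0 0 0 -.91 1;0 0 0 0 0 -.91 1;0 0 0 0 0 -.91 1'
python3 - <<'E'
from h import *
o=get_obs();print(o['qpos'].round(3)); print(R.from_rotvec(o['orientation']).as_matrix().round(3))
find([],'wrist')
E
```

```text
t: 11.15
ee_pos: [396.5, -58.6, 217.8]
orientation: [-2.993, -0.952, 0.003]
ft_force: [-0.6, 0.8, -1.6]
width: 21.6
grasp_force: 30.0
t: 11.55
ee_pos: [401.2, -60.3, 218.2]
orientation: [2.684, 1.631, 0.002]
ft_force: [0.4, -0.1, -1.2]
width: 21.6
grasp_force: 30.0
t: 11.95
ee_pos: [400.7, -60.2, 218.0]
orientation: [2.226, 2.216, 0.001]
ft_force: [-0.5, 0.5, -0.7]
width: 22.2
grasp_force: 30.0
[-0.178  0.127  2.109 -0.     0.905 -0.174]
[[ 0.004  1.     0.001]
 [ 1.    -0.004 -0.   ]
 [-0.     0.001 -1.   ]]
```

```bash
python3 -m jog '0 0 0 0 .25 0 1;0 0 0 0 .5 0 1;0 0 0 0 .75 0 1;0 0 0 0 .84 0 1;0 0 0 0 .84 0 1' && python3 -m jog '0 0 0 0 .25 0 1;0 0 0 0 .5 0 1;0 0 0 0 .75 0 1;0 0 0 0 .83 0 1;0 0 0 0 .83 0 1'  && python3 -m jog '0 0 0 0 .25 0 1;0 0 0 0 .5 0 1;0 0 0 0 .75 0 1;0 0 0 0 .83 0 1;0 0 0 0 .83 0 1'
python3 - <<'E'
from h import *
o=get_obs();print(o['qpos'].round(3)); print(R.from_rotvec(o['orientation']).as_matrix().round(3))
plan([400,-5,90],down(0,75))
a=save('side','f.png');b=save('scene','f2.png')
cv2.imwrite('pics/fg.png',np.hstack([cv2.resize(a[100:340,130:430],None,fx=1.3,fy=1.3),cv2.resize(b[100:340,120:420],None,fx=1.3,fy=1.3)])[:,:,::-1])
E
```

```text
t: 12.45
ee_pos: [400.4, -61.3, 217.2]
orientation: [-1.988, -1.966, -0.442]
ft_force: [0.3, 0.2, -1.5]
width: 21.8
grasp_force: 30.0
t: 12.95
ee_pos: [399.9, -60.2, 216.7]
orientation: [-1.707, -1.695, -0.793]
ft_force: [0.1, -0.2, -0.7]
width: 21.7
grasp_force: 30.0
t: 13.45
ee_pos: [399.9, -59.4, 216.9]
orientation: [-1.404, -1.397, -1.072]
ft_force: [0.4, 0.1, -1.0]
width: 22.2
grasp_force: 30.0
[-0.731  0.674  1.947  0.809  1.665 -1.186]
[[ 0.004  1.     0.002]
 [ 0.261 -0.002  0.965]
 [ 0.965 -0.003 -0.261]]
total [-0.542  0.002  0.428] [ 0.003  0.004 -0.007] calls 1
```

View pics/fg.png

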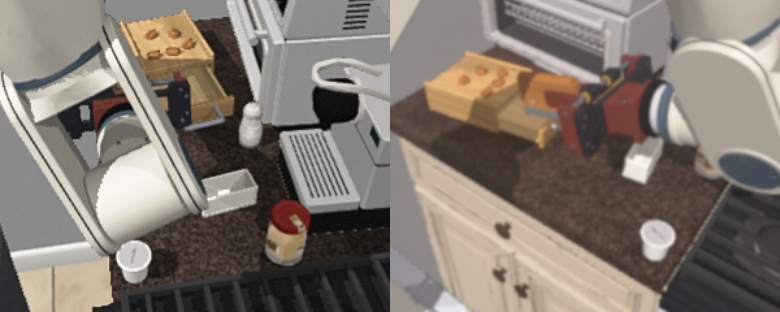

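The scraper is held foot-down and tilted above the bare area, left of the caddy (side view about (190,100), scene view about (550,85)). The wrist is bulky, so I'll locate its centre before lowering.

Run:
```python
from kin import *; from h import get_obs,down
o=get_obs();q=o['qpos']
for Lt in (200,250,300,350): 
    p,M=fk(q,Lt); print(Lt,(p-o['ee_pos']).round(1),(R.from_matrix(M).inv()*R.from_rotvec(o['orientation'])).magnitude().round(3))
L=min(range(150,400),key=lambda L:np.linalg.norm(fk(q,L)[0]-o['ee_pos'])); print(L)
for y in (-5,30,60):
    P=np.array([400,y,60.]);M=down(0,75);qq,c=ik(P,M,q,L);print(y,qq.round(2),c,'wrist',P-L*M[:,2])
```

```text
Traceback (most recent call last):
AttributeError: 'float' object has no attribute 'round'
```

Run:
```python
from kin import *; from h import get_obs,down
o=get_obs();q=o['qpos']
L=min(range(100,400),key=lambda L:np.linalg.norm(fk(q,L)[0]-o['ee_pos'])); p,M=fk(q,L);print(L,p-o['ee_pos'],(R.from_matrix(M).inv()*R.from_rotvec(o['orientation'])).magnitude())
for y in (-5,30,60):
    P=np.array([400,y,60.]);M=down(0,75);qq,c=ik(P,M,q,L);print(y,qq.round(2),c,'wrist',P-L*M[:,2])
```

```text
299 [-7.30460229 -3.28751727  4.95191086] 3.1888728582940726e-16
-5 [-0.63  0.99  1.94  0.9   1.44 -1.4 ] 9.286541421219184e-23 wrist [ 400.         -293.81182206  137.38689449]
30 [-0.57  0.99  1.98  0.97  1.4  -1.43] 2.8077316974647876e-22 wrist [ 400.         -258.81182206  137.38689449]
60 [-0.52  0.99  2.02  1.02  1.38 -1.45] 7.7741749171464955e-31 wrist [ 400.         -228.81182206  137.38689449]
```

Run:
```python
from h import *
plan([400,0,100],down(0,68))
```

```text
total [-0.491 -0.001  0.441] [ 0.004 -0.226 -0.002] calls 1
```

```bash
python3 -m jog '-.15 0 .15 0 -.1 0 1;-.35 0 .3 0 -.23 0 1;-.49 0 .44 0 -.23 0 1;-.49 0 .44 0 -.23 0 1;-.49 0 .44 0 -.23 0 1'
python3 - <<'E'
from h import *
plan([400,0,70],down(0,68));print(get_obs()['qpos'].round(2))
E
```

```text
t: 14.05
ee_pos: [400.5, -0.1, 101.2]
orientation: [-1.487, -1.484, -1.004]
ft_force: [1.4, -1.3, -1.5]
width: 22.0
grasp_force: 30.0
total [-0.145 -0.002  0.059] [ 0.004 -0.002 -0.001] calls 1
[-0.62  0.82  2.02  0.88  1.37 -1.32]
```

```bash
python3 -m jog '-.05 0 .02 0 0 0 1;-.1 0 .04 0 0 0 1;-.14 0 .057 0 0 0 1;-.14 0 .057 0 0 0 1;-.15 0 .061 0 0 0 1;-.15 0 .061 0 0 0 1' && python3 -m jog '-.005 0 .002 0 0 0 1;-.005 0 .002 0 0 0 1'
```

```text
t: 14.65
ee_pos: [400.2, -0.2, 67.8]
orientation: [-1.488, -1.482, -1.006]
ft_force: [-0.1, -0.1, -1.6]
width: 21.9
grasp_force: 30.0
t: 14.85
ee_pos: [400.3, -0.1, 66.8]
orientation: [-1.488, -1.483, -1.006]
ft_force: [-0.4, 0.2, -1.0]
width: 22.2
grasp_force: 30.0
```

```bash
python3 -m jog '-.005 0 .002 0 0 0 1;-.01 0 .004 0 0 0 1;-.01 0 .004 0 0 0 1'
```

```text
t: 15.15
ee_pos: [400.3, -0.2, 65.4]
orientation: [-1.487, -1.482, -1.007]
ft_force: [-1.2, -3.5, 5.2]
width: 21.4
grasp_force: 30.0
```

Contact came at the height I worked out. I'll release so it falls the last 22° onto its foot.

```bash
python3 -m jog '0 0 0 0 0 0 -.3;0 0 0 0 0 0 -.3;0 0 0 0 0 0 -.3;0 0 0 0 0 0 -.3;0 0 0 0 0 0 -.3;0 0 0 0 0 0 -.3;0 0 0 0 0 0 -.3'
python3 - <<'E'
from h import *
a=save('side','g.png');b=save('scene','g2.png')
cv2.imwrite('pics/gg.png',np.hstack([cv2.resize(a[60:240,150:350],None,fx=2,fy=2),cv2.resize(b[100:280,170:370],None,fx=2,fy=2)])[:,:,::-1])
find(['scraper','scraper_foot'],'scene',pinpoint);find(['scraper','scraper_foot'],'side',pinpoint)
E
```

```text
t: 15.85
ee_pos: [400.2, -0.1, 64.6]
orientation: [-1.488, -1.483, -1.006]
ft_force: [0.2, -0.2, 0.1]
width: 57.1
grasp_force: 0.0
scene call scraper 0.8 [401.8  54.4  32.7]
scene call scraper_foot 0.53 [401.9   0.   -2.1]
```

View pics/gg.png

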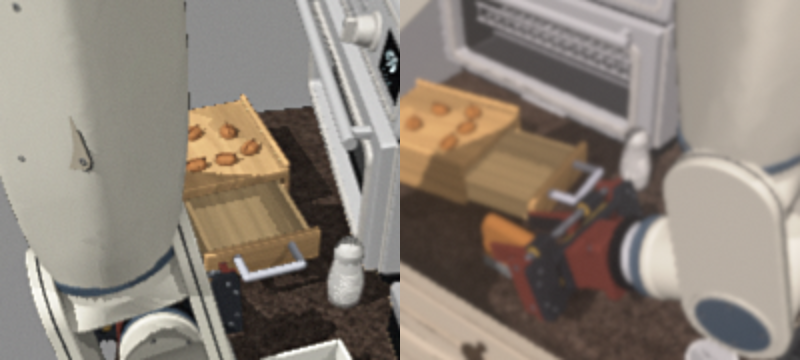

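The network puts the scraper at z ≈ 33 mm and its foot centre at (402, 0, ≈0), so it stands on its foot; the scene picture shows it at (500,240) between the open jaws. I'll rise straight up and upright the tool.

```bash
python3 -m jog '.1 0 -.04 0 0 0 -.3;.3 0 -.12 0 0 0 -.4;.5 0 -.2 0 0 0 -1;.7 0 -.28 0 0 0 -1;.9 0 -.36 0 0 0 -1;.9 0 -.36 0 0 0 -1;.9 0 -.36 0 0 0 -1' && python3 -m jog '0 0 0 0 -.28 0 -1;0 0 0 0 -.56 0 -1;0 0 0 0 -.76 0 -1;0 0 0 0 -.76 0 -1' && python3 -m jog '0 0 0 0 -.28 0 -1;0 0 0 0 -.56 0 -1;0 0 0 0 -.76 0 -1;0 0 0 0 -.76 0 -1' && python3 -m jog '0 0 0 0 -.28 0 -1;0 0 0 0 -.56 0 -1;0 0 0 0 -.75 0 -1;0 0 0 0 -.75 0 -1'
python3 - <<'E'
from h import *
a=save('wrist','i.png')
find(['scraper','scraper_foot'],'wrist',pinpoint);print(get_obs()['qpos'].round(2))
get_image('scene');find(['scraper','scraper_foot'],'scene',pinpoint)
E
```

```text
t: 16.85
ee_pos: [400.3, 0.1, 258.8]
orientation: [-1.489, -1.486, -1.006]
ft_force: [-0.6, 0.5, -0.4]
width: 87.6
grasp_force: 0.0
t: 17.25
ee_pos: [400.1, 1.0, 258.6]
orientation: [-1.759, -1.757, -0.733]
ft_force: [0.4, -0.0, -0.3]
width: 87.5
grasp_force: 0.0
t: 17.65
ee_pos: [399.7, 1.5, 257.9]
orientation: [-2.005, -2.004, -0.398]
ft_force: [-0.3, -0.5, 0.1]
width: 87.8
grasp_force: 0.0
t: 18.05
ee_pos: [399.1, 1.3, 256.7]
orientation: [-2.218, -2.218, 0.006]
ft_force: [-0.1, 0.5, 0.3]
width: 88.0
grasp_force: 0.0
wrist call scraper 0.83 [401.1  55.5  33.3]
wrist call scraper_foot 0.76 [405.3   2.2   1.4]
[-0.03  0.06  2.08  0.    1.01 -0.03]
scene call scraper 0.96 [402.9  55.5  32.8]
scene call scraper_foot 0.78 [ 4.013e+02 -1.000e-01 -2.700e+00]
```

View pics/i.png

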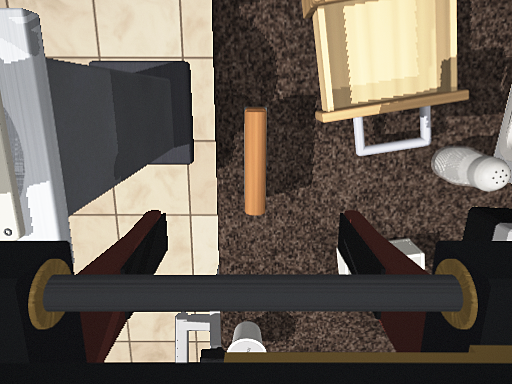

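The wrist view shows the scraper's rounded back from (256,108) to (255,214), upright on the bare worktop clear of the drawer.

Run:
```python
from h import *
T=cam_T('wrist')
for p in [(256.5,109),(244.5,214),(266,214),(255,214),(245.5,150),(266.5,150)]: print(p,at_z('wrist',p,70 if p[0] in(256.5,255) else 64,T))
plan([402,0.5,46],down(0))
```

```text
(256.5, 109) [403.7  53.2  70. ]
(244.5, 214) [390.8 -55.6  64. ]
(266, 214) [413.5 -55.7  64. ]
(255, 214) [401.9 -53.5  70. ]
(245.5, 150) [392.6  12.6  64. ]
(266.5, 150) [413.7  12.5  64. ]
total [0.004 0.013 1.059] [-0.004 -0.003 -0.01 ] calls 2
```

```bash
python3 -m jog '0 .017 .2 0 0 .03 -.6;0 .017 .4 0 0 .03 -.6;0 .017 .6 0 0 .03 -.6;0 .017 .8 0 0 .03 -.6;0 .017 .9 0 0 .03 -.4;0 .017 1 0 0 .03 -.1;0 .017 1 0 0 .03 0' && python3 -m jog '0 0 .06 0 0 0 .2;0 0 .06 0 0 0 1;0 0 .06 0 0 0 1;0 0 .06 0 0 0 1;0 0 .06 0 0 0 1;0 0 .06 0 0 0 1;0 0 .06 0 0 0 1;0 0 .06 0 0 0 1'
```

```text
t: 19.05
ee_pos: [402.0, -0.5, 56.5]
orientation: [-2.242, -2.195, 0.005]
ft_force: [-0.1, -0.4, 0.7]
width: 49.6
grasp_force: 0.0
t: 19.85
ee_pos: [404.1, 0.1, 47.3]
orientation: [2.242, 2.199, 0.001]
ft_force: [-1.2, -2.3, 7.1]
width: 22.2
grasp_force: 30.0
```

Gripped again from above. I'll lift, turn to the board's yaw and look over the board on the way.

```bash
python3 -m jog '0 0 -.1 0 0 0 1;0 0 -.3 0 0 0 1;0 0 -.5 0 0 0 1;0 0 -.75 0 0 0 1;0 0 -1 0 0 0 1;0 0 -1 0 0 0 1'
python3 - <<'E'
from h import *
plan([490,160,320],down(-82.3))
E
```

```text
t: 20.45
ee_pos: [407.3, 0.2, 252.7]
orientation: [2.236, 2.194, 0.014]
ft_force: [-0.1, 0.7, -1.5]
width: 21.8
grasp_force: 30.0
total [ 0.807  0.402 -0.331] [ 0.02  -0.017  2.707] calls 3
```

```bash
python3 -m jog '.8 .4 -.33 0 0 .9 1;.8 .4 -.33 0 0 .9 1;.8 .4 -.33 0 0 .9 1;.8 .4 -.33 0 0 .9 1;.8 .4 -.33 0 0 .9 1' && python3 -m jog '0 0 0 0 0 .9 1;0 0 0 0 0 .9 1;0 0 0 0 0 .9 1;0 0 0 0 0 .9 1' && python3 -m jog '0 0 0 0 0 .9 1;0 0 0 0 0 .9 1;0 0 0 0 0 .9 1;0 0 0 0 0 .9 1;0 0 0 0 0 .9 1'
python3 - <<'E'
from h import *
a=save('wrist','j.png'); T=cam_T('wrist')
find(['station','drawer_handle','drawer_in'],'wrist',pinpoint)
find(['shell1'],'wrist',pinpoint,5)
get_image('scene');find(['station','drawer_in'],'scene',pinpoint)
E
```

```text
t: 20.95
ee_pos: [489.5, 162.9, 313.9]
orientation: [2.693, 1.618, 0.008]
ft_force: [1.1, 1.2, -2.0]
width: 21.9
grasp_force: 30.0
t: 21.35
ee_pos: [485.9, 158.1, 311.3]
orientation: [2.998, 0.939, -0.003]
ft_force: [0.4, -0.1, -1.7]
width: 21.4
grasp_force: 30.0
t: 21.85
ee_pos: [486.4, 158.3, 312.0]
orientation: [3.133, 0.223, -0.001]
ft_force: [-0.5, -0.7, -1.3]
width: 21.8
grasp_force: 30.0
wrist call station 0.62 [511.3 252.7   2.3]
wrist call drawer_handle 0.84 [550.   11.5  34.1]
wrist call drawer_in 0.94 [529.4 140.5  12.9]
wrist call shell1 0.97 [555.1 219.4  66.3]
wrist call shell1 0.88 [490.4 269.6  68.7]
wrist call shell1 0.86 [485.2 194.9  70. ]
wrist call shell1 0.68 [531.8 262.   69.3]
wrist call shell1 0.65 [520.7 205.6  67. ]
scene call station 0.72 [5.148e+02 2.471e+02 1.000e-01]
scene call drawer_in 0.57 [527.5 141.2  10. ]
```

View pics/j.png

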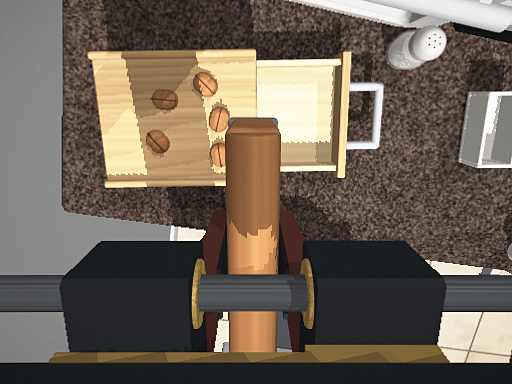

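The board spans (90-256, 50-187), with its front edge at column 256. The shells are at (163,99), (205,83), (219,118), (157,141) and (219,155). The scraper hangs square in the jaws, and the open drawer and handle (382,115) are clear.

Run:
```python
from h import *
T=cam_T('wrist')
C={}
for k,p,z in [('backR',(90,53),75),('backL',(105.5,187),75),('frontR',(256,51),75),('barR',(381,84),36),('barL',(380,147),36),('panelR',(350,53),48),('panelL',(345,178),48)]:
    C[k]=at_z('wrist',p,z,T); print(k,C[k])
d=C['frontR']-C['backR']; print('yaw front dir',np.degrees(np.arctan2(d[1],d[0])), np.hypot(*d[:2]))
d=C['backL']-C['backR']; print('back edge',np.degrees(np.arctan2(-d[0],d[1]))-180, np.hypot(*d[:2]))
d=C['panelL']-C['panelR']; print('panel',np.degrees(np.arctan2(-d[0],d[1]))-180)
a=np.radians(97.7); ux=np.array([np.cos(a),np.sin(a)]);uy=np.array([-ux[1],ux[0]])
for k,u,v in [('backR',90,-75),('backL',90,75),('frontR',-90,-75),('barR',-238,-35),('barL',-238,35)]: print(k,'origin',C[k][:2]-u*ux-v*uy)
O=np.array([515.5,248])
for s in [(555.1,219.4),(490.4,269.6),(485.2,194.9),(531.8,262),(520.7,205.6)]: print((np.array(s)-O)@ux,(np.array(s)-O)@uy)
```

```text
backR [571.4 343.8  75. ]
backL [425.9 323.1  75. ]
frontR [597.8 170.2  75. ]
barR [586.2  17.6  36. ]
barL [512.2   1.3  36. ]
panelR [613.5  64.5  48. ]
panelL [469.5  40.   48. ]
yaw front dir -81.35306829204694 175.5958997243387
back edge -81.90297834627503 146.96509789742598
panel -80.3442206334628
backR origin [509.13501671 244.56254812]
backL origin [512.28249667 243.96047593]
frontR origin [511.41750333 249.33952407]
barR origin [519.62687588 248.76448504]
barL origin [514.99569986 241.84351802]
-33.64797245440868 -35.41092980574439
24.76829036783962 21.9795767078073
-48.56142648668355 37.14145739707086
11.689789973689553 -18.028832751207876
-42.714415832084185 0.5279016232183908
```

Run:
```python
from h import *
plan([504.6,312.3,145],down(-81.8))
```

```text
total [ 0.195 -0.749  0.838] [ 0.    -0.    -0.009] calls 1
```

```bash
python3 -m jog '.1 -.25 0 0 0 0 1;.19 -.5 .1 0 0 0 1;.195 -.75 .3 0 0 0 1;.195 -.75 .5 0 0 0 1;.195 -.75 .7 0 0 0 1;.195 -.75 .84 0 0 0 1;.195 -.75 .84 0 0 0 1;.195 -.75 .84 0 0 0 1'
python3 - <<'E'
from h import *
plan([504.6,312.3,118],down(-81.8))
get_image('scene');find(['scraper','scraper_foot'],'scene',pinpoint)
get_image('side');find(['scraper','scraper_foot'],'side',pinpoint)
a=save('scene','k.png')
cv2.imwrite('pics/k2.png',cv2.resize(a[110:230,120:270],None,fx=4,fy=4)[:,:,::-1])
E
```

```text
t: 23.05
ee_pos: [505.0, 312.7, 144.8]
orientation: [3.134, 0.217, -0.0]
ft_force: [0.1, -0.3, -1.4]
width: 21.6
grasp_force: 30.0
total [-0.002  0.002  0.134] [ 0.     0.001 -0.01 ] calls 1
scene call scraper 0.95 [561.5 318.  127.3]
scene call scraper_foot 0.59 [506.8 313.3  95.4]
side call scraper 0.65 [561.7 318.9 134.9]
side call scraper_foot 0.79 [510.8 310.8  96.6]
```

View pics/k2.png

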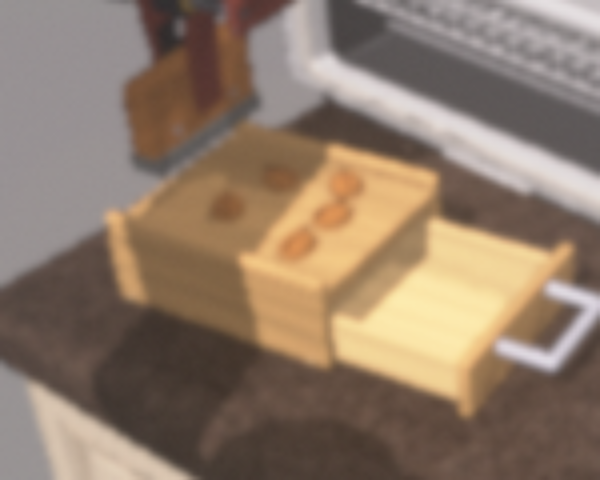

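The scraper hangs foot-down over the board's back at (190,140), behind all the shells. I'll lower to contact.

```bash
python3 -m jog '0 0 .06 0 0 -.01 1;0 0 .12 0 0 -.01 1;0 0 .135 0 0 -.01 1;0 0 .145 0 0 -.01 1;0 0 .15 0 0 -.01 1' && python3 -m jog '0 0 .005 0 0 0 1;0 0 .01 0 0 0 1;0 0 .01 0 0 0 1'
```

```text
t: 23.9
ee_pos: [504.6, 312.5, 113.9]
orientation: [3.133, 0.224, -0.001]
ft_force: [-1.3, -0.3, -1.2]
width: 21.9
grasp_force: 30.0
t: 24.2
ee_pos: [505.0, 312.7, 113.3]
orientation: [-3.133, -0.224, -0.001]
ft_force: [-2.1, -0.6, 3.4]
width: 21.8
grasp_force: 30.0
```

```bash
python3 -m jog '0 .05 .002 0 0 0 1;0 .1 .002 0 0 0 1;0 .15 .002 0 0 0 1;0 .2 .002 0 0 0 1;0 .25 .002 0 0 0 1;0 .3 .002 0 0 0 1;0 .35 .002 0 0 0 1;0 .4 .002 0 0 0 1'
python3 - <<'E'
from h import *
a=save('scene','l.png');get_image('wrist')
find(['shell1'],'scene',pinpoint,5);find(['shell1'],'wrist',pinpoint,5)
E
```

```text
t: 25.0
ee_pos: [517.4, 233.9, 113.3]
orientation: [-3.131, -0.223, -0.005]
ft_force: [0.1, 5.8, 5.5]
width: 22.0
grasp_force: 30.0
scene call shell1 0.6 [536.7 208.8  70. ]
scene call shell1 0.54 [477.8 180.2  66.3]
scene call shell1 0.53 [483.2 203.9  69.1]
scene call shell1 0.48 [520.2 188.   61.9]
scene call shell1 0.39 [564.5 215.   65.2]
wrist call shell1 0.88 [538.  205.9  69.4]
wrist call shell1 0.69 [518.7 198.4  65.1]
```

```bash
python3 -m jog '0 .04 .001 0 0 0 1;0 .08 .001 0 0 0 1;0 .12 .001 0 0 0 1;0 .16 .001 0 0 0 1;0 .2 .001 0 0 0 1;0 .23 .001 0 0 0 1;0 .26 .001 0 0 0 1;0 .29 .001 0 0 0 1'
python3 - <<'E'
from h import *
a=save('scene','m.png');b=save('wrist','m2.png')
find(['shell1'],'scene',pinpoint,6);find(['shell1'],'wrist',pinpoint,6)
find(['scraper_foot'],'scene',pinpoint)
cv2.imwrite('pics/m3.png',np.hstack([cv2.resize(a[110:230,140:260],None,fx=3.2,fy=3.2),b])[:,:,::-1] if 0 else cv2.hconcat([cv2.resize(a[110:230,140:260],(384,384)),cv2.resize(b[0:300,0:400],(416,384))])[:,:,::-1])
E
```

```text
t: 26.0
ee_pos: [525.9, 176.6, 113.3]
orientation: [-3.131, -0.222, -0.005]
ft_force: [0.5, 4.8, 7.2]
width: 21.5
grasp_force: 30.0
scene call shell1 0.63 [494.7 149.4  64.7]
scene call shell1 0.6 [524.5 148.8  49.7]
scene call shell1 0.54 [546.7 155.1  52.1]
scene call shell1 0.45 [479.  136.   47.2]
scene call shell1 0.4 [575.4 161.   41.9]
wrist call shell1 0.97 [527.5 151.   25.9]
wrist call shell1 0.87 [577.2 143.2  22.6]
wrist call shell1 0.83 [547.6 143.6  26.2]
scene call scraper_foot 0.63 [528.4 175.1  62.6]
```

View pics/m3.png

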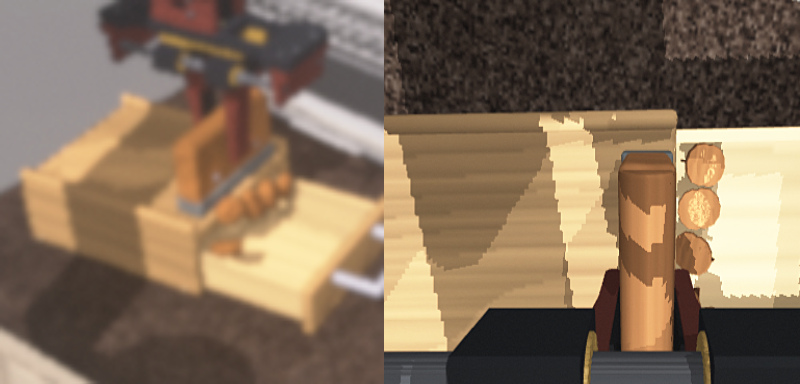

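The shells are tipping over the edge: in the left panel they line the edge at (255,195), with one already in the drawer at (230,245). The right panel shows three past the edge at (700,165-255). I'll push about 10 mm further.

```bash
python3 -m jog '0 .02 .001 0 0 0 1;0 .035 .001 0 0 0 1;0 .05 .001 0 0 0 1;0 .055 .001 0 0 0 1;0 .055 .001 0 0 0 1;0 .055 .001 0 0 0 1'
python3 - <<'E'
from h import *
a=save('scene','n.png');b=save('side','n2.png')
find(['shell1'],'scene',pinpoint,6);find(['shell1'],'side',pinpoint,6)
cv2.imwrite('pics/n3.png',cv2.hconcat([cv2.resize(a[110:230,140:260],(400,400),interpolation=2),cv2.resize(b[100:200,210:310],(400,400),interpolation=2)])[:,:,::-1])
E
```

```text
t: 26.85
ee_pos: [527.5, 165.8, 113.3]
orientation: [-3.132, -0.223, -0.006]
ft_force: [-0.2, 4.1, 9.0]
width: 21.7
grasp_force: 30.0
scene call shell1 0.6 [513.  244.    2.1]
scene call shell1 0.59 [551.5 105.   13.7]
scene call shell1 0.42 [565.  141.7  21.7]
scene call shell1 0.42 [525.5 132.4  22.3]
scene call shell1 0.36 [492.8 140.7  24.8]
scene call shell1 0.29 [584.9 175.8  99. ]
side call shell1 0.64 [529.6 141.4  25.3]
side call shell1 0.59 [566.7 143.9  22.7]
side call shell1 0.56 [553.   99.8   9.7]
side call shell1 0.42 [490.5 117.6   9.9]
```

```bash
python3 -m jog '0 -.07 0 0 0 0 1;0 -.15 0 0 0 0 1;0 -.25 0 0 0 0 1;0 -.35 0 0 0 0 1;0 -.4 0 0 0 0 1;0 -.4 0 0 0 0 1'
python3 - <<'E'
from h import *
for c in ('wrist','scene','side'):
    get_image(c);find(['shell1'],c,pinpoint,7)
find(['scraper_foot'],'scene',pinpoint);find(['scraper_foot'],'side',pinpoint)
E
```

```text
t: 27.65
ee_pos: [515.8, 245.6, 113.3]
orientation: [-3.132, -0.226, -0.005]
ft_force: [-0.5, 2.7, 9.8]
width: 21.9
grasp_force: 30.0
wrist call shell1 0.87 [527.6 141.4  24.2]
wrist call shell1 0.69 [497.8 142.9  24.9]
wrist call shell1 0.68 [494.5 117.8  12.7]
wrist call shell1 0.64 [566.6 139.6  24.5]
wrist call shell1 0.63 [552.6 102.1  15.4]
scene call shell1 0.59 [551.6 101.3  15.2]
scene call shell1 0.52 [564.1 145.5  19.9]
scene call shell1 0.46 [491.6 141.3  23.7]
side call shell1 0.64 [495.5 145.6  22.6]
side call shell1 0.43 [527.8 140.5  23.2]
side call shell1 0.43 [ 392.7 -250.3   -2.3]
side call shell1 0.37 [552.9 101.3  13.4]
side call shell1 0.36 [563.9 143.1  22.4]
scene call scraper_foot 0.68 [516.3 245.   61.3]
side call scraper_foot 0.62 [517.2 241.3  64. ]
```

The wrist view finds all five shells in the drawer (z 12-25 mm, y 102-143). I'll release the scraper mid-board and rise.

```bash
python3 -m jog '0 0 -.003 0 0 0 1;0 0 -.003 0 0 0 0;0 0 -.003 0 0 0 0;0 0 -.003 0 0 0 -.1;0 0 -.003 0 0 0 -.2;0 0 -.003 0 0 0 -.2;0 0 -.003 0 0 0 -.2' && python3 -m jog '0 0 -.1 0 0 0 -.2;0 0 -.25 0 0 0 -.2;0 0 -.45 0 0 0 -.2;0 0 -.7 0 0 0 -.2;0 0 -.9 0 0 0 -.2;0 0 -.9 0 0 0 -.2;0 0 -.9 0 0 0 -.2'
python3 - <<'E'
from h import *
for c in ('wrist','scene','side'):
    get_image(c);find(['shell1'],c,pinpoint,6); find(['scraper','scraper_foot','drawer_handle','salt_mill','jar','pod'],c,pinpoint)
E
```

```text
t: 28.75
ee_pos: [514.6, 244.2, 112.2]
orientation: [3.134, 0.224, -0.0]
ft_force: [0.9, 0.3, 0.9]
width: 52.4
grasp_force: 0.0
t: 29.45
ee_pos: [514.8, 244.4, 293.1]
orientation: [-3.133, -0.224, -0.003]
ft_force: [-0.1, 0.3, -0.8]
width: 52.6
grasp_force: 0.0
wrist call shell1 0.85 [493.2 118.8  13.8]
wrist call shell1 0.84 [547.6 102.1  14.6]
wrist call shell1 0.7 [497.8 145.6  25.7]
wrist call shell1 0.66 [564.2 139.9  22.5]
wrist call shell1 0.64 [524.9 143.7  23.3]
wrist call scraper 0.93 [570.8 253.5  95.2]
wrist call scraper_foot 0.76 [519.  246.3  67.8]
wrist call drawer_handle 0.71 [548.1  10.2  31.5]
wrist call salt_mill 0.95 [627.9 -11.2  -2.6]
scene call shell1 0.56 [529.9 133.   22.9]
scene call shell1 0.54 [566.1 145.2  21.2]
scene call shell1 0.4 [493.8 140.4  21.8]
scene call shell1 0.39 [552.6 102.5  16.1]
scene call scraper 0.77 [573.6 253.  100.7]
scene call scraper_foot 0.68 [517.8 242.4  60.7]
scene call drawer_handle 0.93 [550.4  15.5  35.7]
scene call salt_mill 0.87 [626.6 -13.7   2. ]
scene call jar 0.65 [ 617.6 -240.2   -0.9]
side call shell1 0.65 [548.7   9.   35.9]
side call shell1 0.62 [565.1 145.1  27.3]
side call shell1 0.57 [489.4 120.8  11.5]
side call shell1 0.49 [493.9 144.2  23.1]
side call shell1 0.46 [528.6 142.5  24.7]
side call shell1 0.38 [554.3 102.    8.6]
side call scraper 0.72 [570.3 248.5  99.8]
side call scraper_foot 0.71 [518.4 237.8  67. ]
side call drawer_handle 0.92 [550.1   9.5  37.1]
side call salt_mill 0.6 [629.3 -10.2  -3.9]
side call pod 0.87 [ 394.1 -249.1   -2.1]
```

```bash
python3 -c "
from workcell import *
print(close_job())"
```

```text
the job is handed in; nothing more can be done
None
```

The job is handed in, at about 30 of the 70 s: the drawer is fully open, all five shells are in it, the scraper is standing on its foot on the board, and the mill, jar and pod were still in place when last seen. I viewed 12 pictures, two over the limit of 10.

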